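# Set a stepped shaft up for a run-out check

## Robot

A 6-joint arm with a two-finger parallel gripper is mounted at the origin on a cart in front of the work surface, level with it; the furniture and walls round the work are solid. World frame = base frame: x ahead of the robot, y to its left, z up, the work surface at z = 0. Lengths are in m, angles in degrees, forces in N, time in s.
With the tool pointing down it reaches from about 0.4 to 0.825 m from the base axis. Payload 7 kg.
Tool frame: the origin (TCP) lies midway between the tips of the shut fingers; the grasp point (between the pads) lies 19 mm behind it; z points along the fingers, x is the direction in which the jaws open and shut, and the axes are right-handed (so a half turn about z gives the same grasp; the last joint's range is limited). The gripper opens to 88 mm and grips with 3 to 60 N. Pads are 19 mm wide; open, the fingers measure 130 mm over their backs; the gripper's body (78 mm by 193 mm) begins 47 mm behind the grasp point.
Start: joints at [87.84, 20.546, 0.682, 0, -70.136, -16.507], TCP at [0.216, 0.639, 0.205] pointing down, gripper open.
Joint ranges: [-176.03, 176.03], [-82.01, 121.73], [-58.28, 71.71], [-173.87, 95.51], [-174.79, -0.11], [-173.66, 173.66]. Speed limits (degrees/s): [136.94, 136.94, 172.46, 180, 180, 180].

## Interface

Orientations are given as [roll, pitch, yaw] about the fixed x, y, z axes, in that order (R = Rz(yaw) Ry(pitch) Rx(roll)).
In Python, from plant import * gives the robot as it stands. The module is installed in compiled form; this text tells all that it offers.
- The arm moves only by the shell command python3 -m pendant 'ROWS' [OPENING]. ROWS is JSON, a list that holds one entry, the list of rows, each a list of 6 numbers: the shift along the world's x, y, z in mm, then the turn, a rotation vector about the world's x, y, z in degrees. A call has 1 to 10 rows; each row is the pose to reach, as a shift and turn from the pose commanded when the call began; what a row does not reach only later rows make up. A row lasts 1/8 s, in which the tool goes at most 62.5 mm and 10.7 degrees, less where a joint would pass 70% of its speed; a pose out of reach is approached as far as the arm can. A call with a gripper value outside its range is refused whole. OPENING is the closure, from -1 (fully open) to 1 (shut), set as the call begins (- or left out, the last holds). The fingers move at their own pace and stop on an object; the grip force is fixed at half the most. Time passes only in rows, so rows that repeat a pose let the fingers close. It gives the time, the measured TCP pose, the force and the opening at its end, in the units of the state.
- get_obs(): the state, without advancing time (a new reading comes with each control period).
- snapshot(name): name is "scene" or "top" or "wrist"; returns a dict with "pixels" (384x512x3 uint8, red, green, blue), "depth" (384x512 float32, m along the optical axis (not along the pixel's ray), 0 where there is no reading), "fx", "fy", "cx", "cy" (pixels), "dist" ([k1, k2, p1, p2, k3] as OpenCV has them; the pictures are not rectified), "pose" (4x4, takes a point from camera to world coordinates); the wrist camera has in their place "tool_from_camera" (4x4, takes a point from camera to tool coordinates, whose origin is the TCP and whose axes are the tool frame's). Camera axes: x right, y down, z forward; pixel columns grow to the right and rows downward; lengths in m; the calibration is good to about 2 mm. A picture is of the moment at which its call begins: read the wrist's pose just before it.
- close_job(): hands the job in, once; it reports no verdict.
The state is a dict: "clock": time; "joint_pos": joint angles; "qvel": joint speeds; "tau": joint torques, N m; "tool_pos": TCP position; "orientation": TCP orientation; "force": force on the tool from outside, world axes, zero at the start; "moment": the same for the moment, N m; "opening": finger opening in m.
Only numpy, scipy, OpenCV 4.12 (cv2) and the standard library are available. Lean on these libraries where they do the work, as an engineer would, in place of code of your own. Each camera call takes 0.05 s, during which the arm holds its last target. There are 200 camera calls.

## Task

Set the stepped shaft up on the granite plate for a run-out check: stand the low bright vee block and the tall black vee block on the plate with their vees in line with the brass-headed stop post and along the plate's long side, the bright one next to the post, and lay the shaft level in the two vees, thick journal in the bright block and thin journal in the black one, with its thick end close up to the post (a gap of up to 15 mm is fine). Then stand the dial gauge upright on the plate behind the shaft, as seen from the robot, its dial facing the robot and its tip pressing on top of the blue barrel between the two blocks. Leave the caliper and the grease tin where they are.

Things in the scene. Friction and masses are not known exactly. Their poses are not given: they have to be found in the camera images.
- plate: Grey granite plate, 130 (x) x 230 (y) x 30 mm high, fixed; its place and yaw differ every time. Origin: centre of its underside; top face 30 mm above. +x points to its back (away from the robot), +y to its left end. Steel inserts at x = -32 mm, y = +100 and -100 mm: the stop post stands in one of them, a flat black plug (2 mm high) fills the other.
- stop_post: Fixed round stop post with a brass head, 16 mm in diameter (20 mm at its foot collar), 56 mm high, in the left or the right insert of the plate. Origin: centre of its foot, on the plate's top face. Its axes are parallel to the plate's.
- vee_bright: Low bright steel vee block, loose, 0.38 kg: 45 mm along the vee (its x), 44 mm across (its y), 34 mm high. Origin: centre of its underside, z up. Vee in the top along x, 32 mm wide, 18 mm deep; outer flanks (y = +-22 mm) flat and full height. A 30 mm round lies in it with its axis 38 mm above the underside. (Not the old one by the blue tray at the back.)
- vee_black: Tall black steel vee block, loose, 0.28 kg: 28 mm along the vee (its x), 44 mm across (its y), 41 mm high. Origin: centre of its underside, z up. Vee in the top along x, 33 mm wide, 17 mm deep; outer flanks (y = +-22 mm) flat and full height. A 20 mm round lies in it with its axis 38 mm above the underside.
- shaft: Stepped steel shaft, loose, 148 mm long, 0.5 kg, lying on the bench. Origin on its axis at mid barrel; its y runs along the shaft to the thick end (it may roll about y). Along y in mm: thick journal dia 30, +24 to +70 (end face); groove; blue-banded barrel dia 30, -20 to +20; thin journal dia 20, -70 to -20; stub to -78. Bright block belongs at y = +47, black at -45. Balances near y = +10.
- dial_stand: Dial gauge on a stand, loose, 0.6 kg: red base 52 (x) x 48 (y) x 25 mm; bright square column 14 x 14 mm at the origin, 168 mm high. Origin: centre of the base's underside, z up. Dial (dia 42 mm, top 121 mm up) ahead of the column, facing -x; its flat tip (dia 10 mm, pointing down) at x = -60, y = 0, 48.4 mm up when free. Hold it by the column, clear between 125 and 165 mm up.
- plunger (a joint): Spring plunger of the dial gauge: 0 when free, grows as the tip is pushed up, 0.010 m at the end of its travel; 0.5 to 1.3 N. With the stand upright on the plate and the tip on top of the level barrel it reads about 0.005 m.
- caliper: Bystander: digital caliper lying on the bench behind the plate, 71 x 232 x 18 mm, origin at the centre of its underside. Leave it alone.
- grease_tin: Bystander: small round green and white grease tin behind the plate, 66 mm in diameter, 34 mm high, origin at the centre of its underside. Leave it alone.
Not all that is in view belongs to the job. What is shaped like the vee_bright but orange is not meant.

How it is judged (in metres and radians):
On the way, in this order (a step that is already met when the one before it is completed fails the run):
1. both vee blocks stand on the plate in line with the stop post, the bright one next to it (z of vee_bright in the frame of plate between 0.027 and 0.033 m and angle between each of vee_bright, vee_black's own z axis and vertical below 0.06 rad and z of vee_black in the frame of plate between 0.027 and 0.033 m and x of vee_bright in the frame of stop_post between -0.02 and 0.02 m and x of vee_black in the frame of stop_post between -0.02 and 0.02 m and horizontal distance between vee_bright and stop_post between 0.018 and 0.065 m and horizontal distance between vee_black and stop_post between 0.095 and 0.165 m), for 0.2 s.
2. the shaft lies level in both vees, thick end close up to the stop post (z of shaft in the frame of plate between 0.0655 and 0.0715 m and angle between shaft's own y axis and vertical between 1.5308 and 1.6108 rad and contact force between shaft and vee_bright above 0.3 N and contact force between shaft and vee_black above 0.3 N and y of vee_bright in the frame of shaft between 0.028 and 0.066 m and y of vee_black in the frame of shaft between -0.066 and -0.03 m and y of stop_post in the frame of shaft between 0.07 and 0.097 m and x of shaft in the frame of stop_post between -0.02 and 0.02 m and angle between the y axis of shaft and the y axis of plate, either way round below 0.2 rad), for 0.2 s.
3. the dial gauge stands behind the shaft with its tip pressed on the barrel (z of dial_stand in the frame of plate between 0.027 and 0.033 m and angle between dial_stand's own z axis and vertical below 0.06 rad and value of joint plunger between 0.002 and 0.0085 m and contact force between dial_stand and shaft above 0.2 N and y of dial_stand in the frame of shaft between -0.018 and 0.018 m and x of dial_stand in the frame of plate above 0.005 m and angle between the x axis of dial_stand and the x axis of plate, either way round below 0.3 rad), for 0.2 s.
At the end, for the whole second after the job is handed in: Vees on the plate within 20 mm of the post's line, bright by the post; shaft resting in both, level to 0.04 rad, along the plate to 0.2 rad, each journal on its own block, thick end within 19 mm of the post; gauge upright behind it, tip on the barrel, pressed 2 to 8.5 mm; all released, at rest (all of step 1 and all of step 2 and all of step 3 and linear speed of each of vee_bright, vee_black, shaft, dial_stand below 0.01 m/s and contact force between the fingers and anything else below 0.1 N); the robot touches nothing.
It fails at once if the caliper is disturbed (distance of caliper from where it was at the start of the episode above 0.03 m).
It fails at once if the grease tin is disturbed (distance of grease_tin from where it was at the start of the episode above 0.03 m).
It also fails if it takes over 104 s, if anything falls off the work surface, if the arm or the gripper's body presses on something with over 40 N, if the wrist force passes 120 N, or if a joint passes its speed limit or range.

## Working session

There is one attempt and no reset: what is moved stays moved. The work goes in short steps, Python scripts to look and compute and a shell command to move; the robot and the scene stay as the last step left them, time stands still between calls to the robot, and variables do not carry over. Pictures are saved under pics/ and viewed, about 12 in all and at most 16, crops included, and the job is handed in when it is done.

```bash
mkdir -p pics; ls
cat > h.py <<'E'
from plant import *
import numpy as np, cv2
from scipy.spatial.transform import Rotation as R
def snap(n):
    o=get_obs(); s=snapshot(n)
    if n=="wrist":
        T=np.eye(4);T[:3,:3]=R.from_euler('xyz',o['orientation'],degrees=True).as_matrix();T[:3,3]=o['tool_pos']
        s['pose']=T@s['tool_from_camera']
    return s
def K(s): return np.array([[s['fx'],0,s['cx']],[0,s['fy'],s['cy']],[0,0,1.]])
def rays(s,uv):
    p=cv2.undistortPoints(np.array(uv,float).reshape(-1,1,2),K(s),np.array(s['dist'],float)).reshape(-1,2)
    return np.c_[p,np.ones(len(p))]
def onplane(s,uv,z):
    d=rays(s,uv)@s['pose'][:3,:3].T; c=s['pose'][:3,3]
    return c+d*((z-c[2])/d[:,2])[:,None]
def cloud(s):
    h,w=s['depth'].shape; v,u=np.mgrid[:h,:w]
    d=rays(s,np.c_[u.ravel(),v.ravel()])*s['depth'].reshape(-1,1)
    return (d@s['pose'][:3,:3].T+s['pose'][:3,3]).reshape(h,w,3)
def proj(s,P):
    Ti=np.linalg.inv(s['pose']); 
    return cv2.projectPoints(np.array(P,float).reshape(-1,1,3),cv2.Rodrigues(Ti[:3,:3])[0],Ti[:3,3],K(s),np.array(s['dist'],float))[0].reshape(-1,2)
def save(s,name,box=None,k=1):
    im=s['pixels'][:,:,::-1]
    if box: im=im[box[1]:box[3],box[0]:box[2]]
    cv2.imwrite('pics/'+name,cv2.resize(im,None,fx=k,fy=k,interpolation=cv2.INTER_CUBIC))
E
python3 - <<'E'
from h import *
import pickle
for n in ["scene","top"]:
    s=snap(n); save(s,n+'0.png',k=1.5); pickle.dump(s,open(n+'0.pkl','wb'))
    print(n,s['pose'].round(3).tolist(),s['fx'],s['dist'],(s['depth']>0).mean())
print(get_obs())
E
```

```text
pics
scene [[0.817, -0.365, 0.446, -0.058], [-0.576, -0.494, 0.651, -0.927], [-0.018, -0.789, -0.614, 0.84], [0.0, 0.0, 0.0, 1.0]] 452.0867898863866 [-0.07730527  0.          0.          0.          0.        ] 0.9938761393229166
top [[-0.001, -0.986, 0.165, 0.307], [-1.0, -0.0, -0.01, -0.066], [0.01, -0.165, -0.986, 1.303], [0.0, 0.0, 0.0, 1.0]] 379.1834056065769 [-0.02008664  0.          0.          0.          0.        ] 0.9962005615234375
{'clock': 0.1, 'joint_pos': array([ 8.78379089e+01,  2.05861224e+01,  6.39089687e-01, -1.63173204e-02,
       -7.01376912e+01, -1.65060867e+01]), 'qvel': array([ 0.0016888 , -0.1089685 ,  0.23622844,  0.14168945, -0.07527518,
       -0.05522303]), 'tau': array([-4.62521766e-04, -5.84159768e+01,  2.93751061e+01,  7.01533824e+00,
        1.01758653e-02, -5.24193570e-05]), 'tool_pos': array([0.21595474, 0.63901781, 0.20433503]), 'orientation': array([-1.79990635e+02, -8.55910192e-02, -1.08673740e+02]), 'force': array([0.59530009, 0.23444937, 0.21101798]), 'moment': array([0.00152656, 0.00480855, 0.04133782]), 'opening': 0.08762985763473363}
```

View pics/scene0.png

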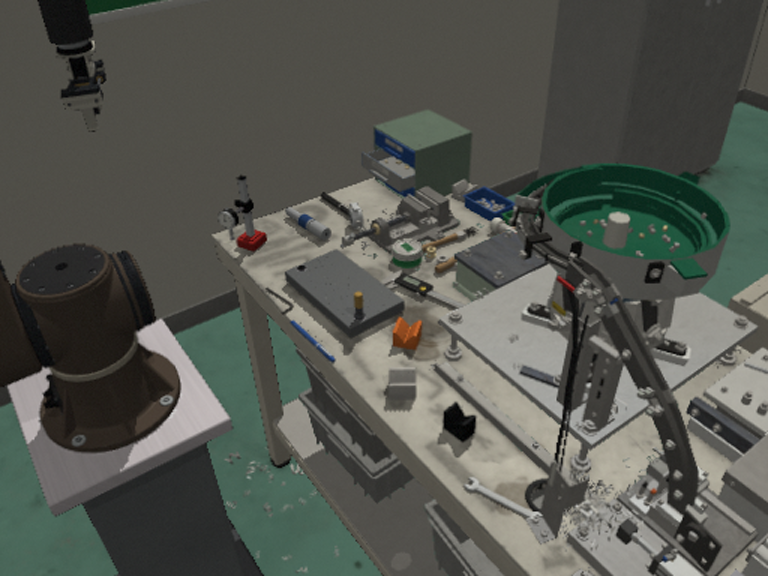

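View pics/top0.png

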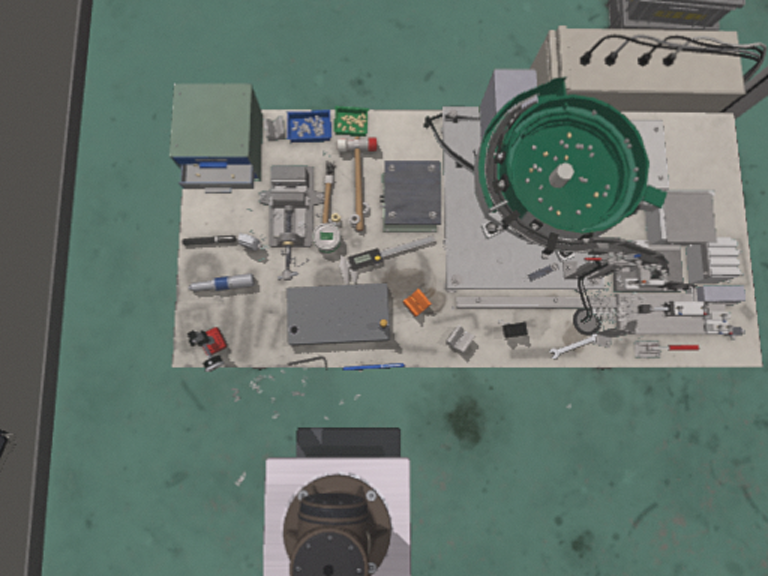

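The scene view (768 px) shows the red-based dial stand at (250,235), the shaft at (308,222), the plate at (345,290) and the post at (358,300). The vee candidates are:
- orange at (406,333): not meant
- bright at (402,382): chosen
- black at (460,422): chosen
- the old block by the blue tray, top view (277,127): not meant

The caliper is at top view (390,255) and the tin at (328,237).

Run:
```python
from h import *
import pickle
s=pickle.load(open('top0.pkl','rb')); sc=pickle.load(open('scene0.pkl','rb'))
def pt(s,l,z): return onplane(s,np.array(l)/1.5,z).round(3).tolist()
print('plate top corners',pt(s,[[287,286],[388,284],[391,342],[290,345]],.03))
print('post',pt(s,[[384,322]],.086),'plug',pt(s,[[294,329]],.03), 'scene post',pt(sc,[[359,294]],.086),'plug',pt(sc,[[301,268]],.03))
print('bright',pt(s,[[459,340]],.03),pt(sc,[[402,376]],.03))
print('black',pt(s,[[514,330]],.04),pt(sc,[[460,415]],.04))
print('shaft',pt(s,[[191,287],[222,283],[256,282]],.02),pt(sc,[[287,211],[308,222],[329,234]],.02))
print('base',pt(s,[[216,340]],.025),pt(sc,[[251,237]],.02))
print('tin',pt(s,[[328,237]],.034),'cal',pt(s,[[350,267],[437,240]],.01))
a=sc['pixels'][120:180,135:235,::-1]; b=sc['pixels'][200:300,240:330,::-1]
im=np.hstack([cv2.resize(a,(500,300),interpolation=2),cv2.resize(b,(270,300),interpolation=2)])
cv2.imwrite('pics/crop0.png',im)
```

```text
plate top corners [[0.532, 0.117, 0.03], [0.537, -0.112, 0.03], [0.405, -0.118, 0.03], [0.399, 0.107, 0.03]]
post [[0.444, -0.101, 0.086]] plug [[0.434, 0.099, 0.03]] scene post [[0.444, -0.108, 0.086]] plug [[0.433, 0.095, 0.03]]
bright [[0.41, -0.271, 0.03]] [[0.417, -0.275, 0.03]]
black [[0.431, -0.393, 0.04]] [[0.433, -0.405, 0.04]]
shaft [[0.532, 0.338, 0.02], [0.541, 0.267, 0.02], [0.543, 0.19, 0.02]] [[0.525, 0.326, 0.02], [0.541, 0.254, 0.02], [0.553, 0.183, 0.02]]
base [[0.41, 0.274, 0.025]] [[0.408, 0.277, 0.02]]
tin [[0.646, 0.025, 0.034]] cal [[0.581, -0.025, 0.01], [0.646, -0.229, 0.01]]
```

View pics/crop0.png

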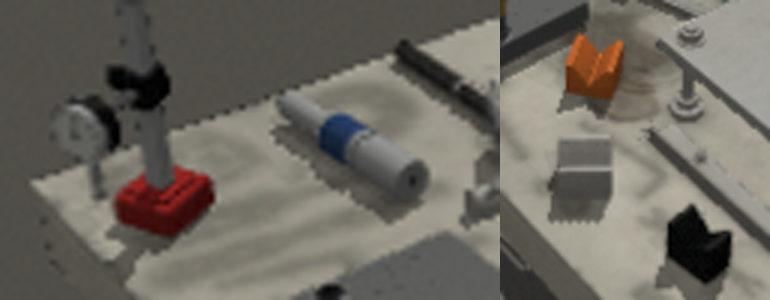

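The shaft's thick end already points to -y, toward the post, which is the right-hand insert. I'll look close with the wrist camera, starting at the gauge and shaft on the way across.

```bash
python3 -m pendant '[[[120,-150,100,0,0,-34],[234,-300,195,0,0,-68],[234,-300,195,0,0,-68],[234,-300,195,0,0,-68],[234,-300,195,0,0,-68],[234,-300,195,0,0,-68],[234,-300,195,0,0,-68],[234,-300,195,0,0,-68],[234,-300,195,0,0,-68]]]' -1
python3 - <<'E'
from h import *
import pickle
s=snap('wrist');save(s,'w1.png',k=1.5);pickle.dump(s,open('w1.pkl','wb'))
print(s['tool_from_camera'].round(3).tolist(),s['fx'],s['dist'])
print(proj(s,[[.41,.275,.168],[.54,.265,.02]])*1.5)
E
```

```text
clock: 1.23
tool_pos: [0.4498, 0.3394, 0.3994]
orientation: [-180.0, -0.1, -176.7]
force: [-0.3, 0.2, -1.0]
opening: 0.0877
[[1.0, 0.001, 0.0, 0.001], [-0.001, 0.958, 0.287, -0.078], [-0.0, -0.287, 0.958, -0.18], [0.0, 0.0, 0.0, 1.0]] 304.84427309905385 [0.01740213 0.         0.         0.         0.        ]
[[424.80853931 173.11144297]
 [301.58819946 152.25194498]]
```

View pics/w1.png

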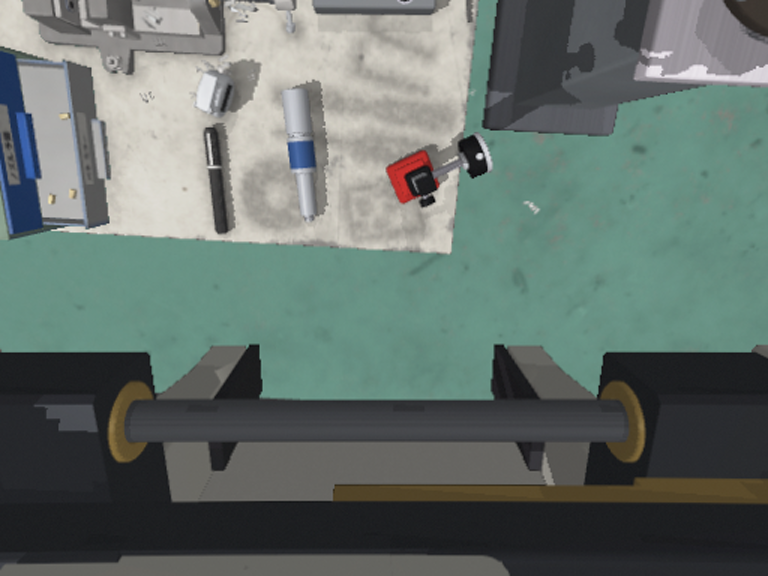

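The gauge column is at (425,180) with the dial toward (478,155). The shaft runs from its thick end at (295,90) to its stub at (308,215), with the blue barrel at (300,153). Next I measure these and move on to the blocks.

```bash
python3 - <<'E'
from h import *
import pickle
s=pickle.load(open('w1.pkl','rb'));C=cloud(s);im=s['pixels'].astype(int);P=C.reshape(-1,3);col=im.reshape(-1,3)
def box(x0,x1,y0,y1,z0,z1): return (P[:,0]>x0)&(P[:,0]<x1)&(P[:,1]>y0)&(P[:,1]<y1)&(P[:,2]>z0)&(P[:,2]<z1)
m=box(.49,.6,.15,.36,.004,.04);Q=P[m];cq=col[m]
c=Q.mean(0);u=np.linalg.svd(Q[:,:2]-c[:2])[2][0];u*=-np.sign(u[1]);t=(Q[:,:2]-c[:2])@u
print('shaft',m.sum(),c,u,'yaw of y',np.degrees(np.arctan2(u[1],u[0])),t.min(),t.max(),c[:2]+u*t.min(),c[:2]+u*t.max(),Q[:,2].max())
b=(cq[:,2]>cq[:,0]+40);print('blue',b.sum(),Q[b].mean(0),t[b].min(),t[b].max())
for lo,hi in [(t.min(),-0.03),(t[b].max()+.005,t.max())]:
  k=(t>lo)&(t<hi);print('edge mid',Q[k].mean(0),Q[k][:,2].max())
red=(col[:,0]>120)&(col[:,1]<60)&box(.3,.5,.2,.36,.02,.03);r=P[red];print('red top',red.sum(),cv2.minAreaRect((r[:,:2]*1000).astype(np.float32)))
print('col top',[ (P[box(.3,.5,.2,.36,a,a+.01)].mean(0).round(4).tolist(),box(.3,.5,.2,.36,a,a+.01).sum()) for a in (.11,.12,.13,.14,.15,.16,.17)])
d=box(.3,.5,.2,.36,.08,.122);print('dial',d.sum(),cv2.minAreaRect((P[d][:,:2]*1000).astype(np.float32)))
print('floor z',P[box(.45,.5,.2,.3,-.02,.02)][:,2].mean())
E
python3 -m pendant '[[[30,-150,0],[0,-300,0],[-10,-400,0],[-10,-460,-40],[-10,-510,-60],[-10,-510,-60],[-10,-510,-60]]]' 2>&1 | head -3
python3 -m pendant '[[[30,-60,0,0,0,0],[10,-120,0,0,0,0],[0,-180,0,0,0,0],[-10,-240,0,0,0,0],[-10,-300,0,0,0,0],[-10,-360,-20,0,0,0],[-20,-420,-60,0,0,0],[-20,-470,-60,0,0,0],[-20,-470,-60,0,0,0]]]'
python3 - <<'E'
from h import *
import pickle
s=snap('wrist');save(s,'w2.png',k=1.5);pickle.dump(s,open('w2.pkl','wb'))
E
```

```text
shaft 1299 [0.54074593 0.25981982 0.02562008] [ 0.13534158 -0.990799  ] yaw of y -82.22162752395603 -0.0846242500375038 0.08754307229400964 [0.52929275 0.34366545] [0.55259415 0.17308223] 0.03246982551738109
blue 298 [0.53980892 0.26681969 0.02733437] -0.02228065552021046 0.007743421825206813
edge mid [0.53377912 0.31455833 0.0226403 ] 0.02770457252043579
edge mid [0.54577368 0.22162376 0.0265827 ] 0.03246982551738109
red top 399 ((408.6814880371094, 284.4448547363281), (49.758453369140625, 45.840576171875), 27.655378341674805)
col top [([0.372, 0.2635, 0.1151], np.int64(403)), ([0.3594, 0.2586, 0.1219], np.int64(80)), ([0.4133, 0.2815, 0.1344], np.int64(9)), ([0.4124, 0.2811, 0.1448], np.int64(8)), ([0.4151, 0.2799, 0.1533], np.int64(2)), ([0.4088, 0.2844, 0.168], np.int64(147)), ([0.4093, 0.2883, 0.1704], np.int64(3))]
dial 793 ((381.13226318359375, 273.2576599121094), (83.62566375732422, 41.4456901550293), 31.729562759399414)
floor z -0.00030630708158423386
invalid input at $[0][0]: expected 6 numbers
clock: 2.4
tool_pos: [0.4289, -0.1329, 0.3385]
orientation: [-180.0, -0.2, -176.9]
force: [-0.5, 0.4, -0.2]
opening: 0.0878
```

View pics/w2.png

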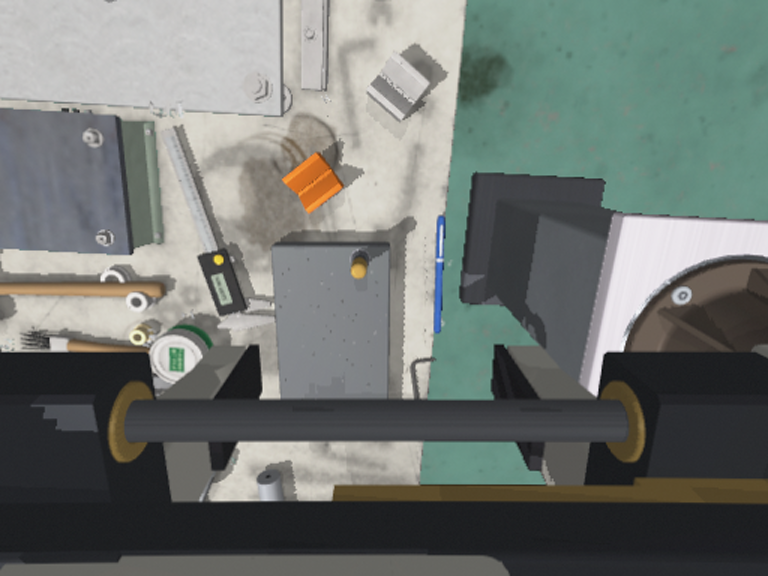

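The orange decoy is at (312,182), the bright vee at (398,87) and the post head at (360,265). I'll measure the plate from this view and move on over the blocks.

```bash
python3 - <<'E'
from h import *
import pickle
s=pickle.load(open('w2.pkl','rb'));C=cloud(s);P=C.reshape(-1,3);col=s['pixels'].reshape(-1,3).astype(int)
def box(x0,x1,y0,y1,z0,z1): return (P[:,0]>x0)&(P[:,0]<x1)&(P[:,1]>y0)&(P[:,1]<y1)&(P[:,2]>z0)&(P[:,2]<z1)
m=box(.36,.58,-.16,.01,.026,.034);Q=P[m];print(m.sum(),Q[:,2].mean())
def fit(pts,i): # edge: extreme along axis i per bins
    return np.polyfit(pts[:,1-i],pts[:,i],1)
for f,nm in ((max,'back'),(min,'front')):
    E=[]
    for y in np.arange(-.10,-.005,.004):
        k=abs(Q[:,1]-y)<.002
        if k.any(): E.append((f(Q[k,0]),y))
    E=np.array(E);p=np.polyfit(E[:,1],E[:,0],1);print(nm,'x=',p,'yaw',-np.degrees(np.arctan(p[0])))
E=np.array([(x,Q[abs(Q[:,0]-x)<.002][:,1].min()) for x in np.arange(.42,.52,.004)]);p=np.polyfit(E[:,0],E[:,1],1);print('right edge y=',p,'yaw',np.degrees(np.arctan(p[0])))
for z0,z1 in ((.083,.09),(.05,.083)):
  h=box(.40,.48,-.15,-.06,z0,z1);q=P[h];print('post',h.sum(),q.mean(0),q.min(0),q.max(0))
E
python3 -m pendant '[[[0,-60,0,0,0,0],[0,-120,-10,0,0,0],[0,-150,-60,0,0,0],[0,-150,-90,0,0,0],[0,-150,-90,0,0,0]]]'
python3 - <<'E'
from h import *
import pickle
s=snap('wrist');save(s,'w3.png',k=1.5);pickle.dump(s,open('w3.pkl','wb'))
E
```

```text
5308 0.030028087295041465
back x= [-0.05279351  0.53404277] yaw 3.022039614713361
front x= [-0.05961972  0.40528612] yaw 3.411919547559462
right edge y= [-0.22950402 -0.01729571] yaw -12.925771545104329
post 84 [ 0.44339579 -0.10206509  0.08560754] [ 0.436587   -0.10892043  0.08304651] [ 0.45010095 -0.0942649   0.0875447 ]
post 44 [ 0.4422705  -0.10719597  0.06897196] [ 0.43536779 -0.10953668  0.05025122] [ 0.45055867 -0.10173718  0.08290221]
clock: 3.08
tool_pos: [0.4295, -0.2788, 0.2478]
orientation: [179.9, -0.3, -176.6]
force: [-0.6, -0.6, 0.3]
opening: 0.0875
```

View pics/w3.png

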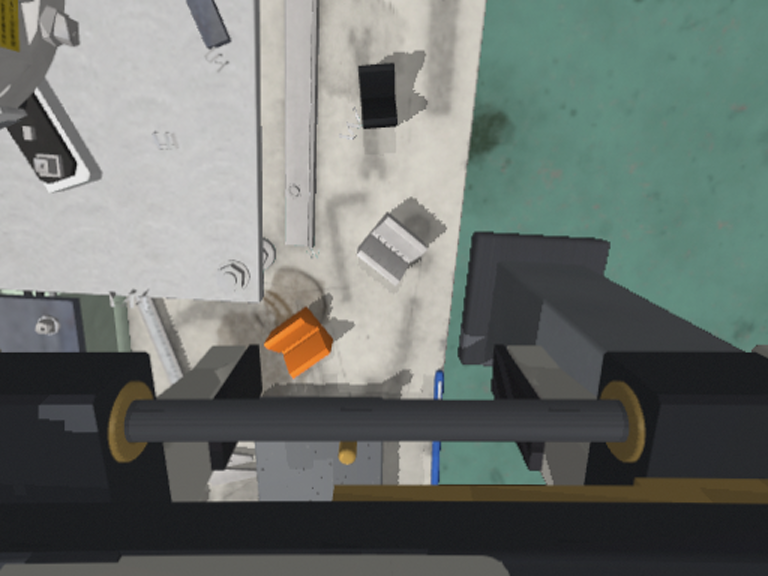

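The bright vee is at (393,247), its groove running down and to the right in the image. The black vee is at (378,96), with its groove running vertically.

Run:
```python
from h import *
import pickle
s=pickle.load(open('w3.pkl','rb'));P=cloud(s).reshape(-1,3)
def box(c,r,z0,z1): return P[(np.hypot(P[:,0]-c[0],P[:,1]-c[1])<r)&(P[:,2]>z0)&(P[:,2]<z1)]
for nm,c,h in (('bright',(.412,-.272),.034),('black',(.432,-.398),.041)):
    Q=box(c,.045,.008,.06);r=cv2.minAreaRect((Q[:,:2]*1000).astype(np.float32));print(nm,len(Q),'all',r,Q[:,2].max())
    T=box(c,.045,h-.004,h+.005);r=cv2.minAreaRect((T[:,:2]*1000).astype(np.float32));print(' rim',len(T),r)
    Q=Q[Q[:,2]>h-.02]
    for a in (r[2],r[2]+90):
        d=np.array([-np.sin(np.radians(a)),np.cos(np.radians(a))]);t=(Q[:,:2]-np.array(r[0])/1000)@d
        print('  vee along',a,[round(1000*Q[abs(t-k)<.004][:,2].mean(),1) if (abs(t-k)<.004).any() else None for k in np.arange(-.02,.021,.008)])
```

```text
bright 1201 all ((414.0499572753906, -275.9153747558594), (44.24652862548828, 45.20606231689453), 54.310916900634766) 0.03607847626902677
 rim 505 ((414.0611267089844, -275.8661804199219), (44.199581146240234, 45.09751510620117), 54.204254150390625)
  vee along 54.204254150390625 [np.float64(26.8), np.float64(27.8), np.float64(27.7), np.float64(27.8), np.float64(27.7), np.float64(27.9)]
  vee along 144.20425415039062 [np.float64(33.6), np.float64(29.3), np.float64(20.5), np.float64(20.5), np.float64(29.2), np.float64(31.9)]
black 1026 all ((443.7262878417969, -395.0091552734375), (48.7381591796875, 51.441654205322266), 7.085914611816406) 0.04326431780040746
 rim 422 ((433.9815979003906, -400.2018127441406), (27.7914981842041, 43.58258819580078), 7.325516700744629)
  vee along 7.325516700744629 [np.float64(41.1), np.float64(36.6), np.float64(28.5), np.float64(28.6), np.float64(36.7), np.float64(39.4)]
  vee along 97.32551670074463 [None, np.float64(34.8), np.float64(34.8), np.float64(35.0), np.float64(34.9), None]
```

```bash
python3 -m pendant '[[[-16,5,-60,0,0,20],[-16,5,-120,0,0,40],[-16,5,-150,0,0,50.8],[-16,5,-150,0,0,50.8],[-16,5,-150,0,0,50.8],[-16,5,-150,0,0,50.8],[-16,5,-150,0,0,50.8],[-16,5,-150,0,0,50.8]]]'
python3 -m pendant '[[[0,0,-50,0,0,0],[0,0,-94,0,0,0],[0,0,-94,0,0,0],[0,0,-94,0,0,0]]]'; python3 -m pendant '[[[0,0,0,0,0,0],[0,0,0,0,0,0],[0,0,0,0,0,0],[0,0,0,0,0,0]]]' 1
```

```text
clock: 4.12
tool_pos: [0.4146, -0.2753, 0.1007]
orientation: [-179.9, 0.0, -125.9]
force: [0.3, -0.1, -1.2]
opening: 0.0876
clock: 4.62
tool_pos: [0.415, -0.2759, 0.0074]
orientation: [-179.9, 0.0, -125.9]
force: [-0.2, -0.2, 0.5]
opening: 0.0875
clock: 5.12
tool_pos: [0.4142, -0.2756, 0.0065]
orientation: [-180.0, 0.0, -125.9]
force: [0.5, 0.6, 0.1]
opening: 0.0529
```

```bash
python3 -m pendant '[[[0,0,0,0,0,0],[0,0,0,0,0,0],[0,0,0,0,0,0],[0,0,20,0,0,0],[0,0,60,0,0,0],[0,0,120,0,0,0],[0,0,150,0,0,0],[0,0,150,0,0,0]]]'
```

```text
clock: 6.12
tool_pos: [0.4151, -0.2757, 0.158]
orientation: [-179.8, 0.1, -125.9]
force: [0.3, -0.4, -5.0]
opening: 0.0433
```

```bash
python3 -m pendant '[[[10,50,0,0,0,-10],[20,100,0,0,0,-20],[27,150,0,0,0,-30],[27,190,0,0,0,-40],[27,213,0,0,0,-51],[27,213,0,0,0,-51],[27,213,0,0,0,-51],[27,213,-50,0,0,-51],[27,213,-100,0,0,-51],[27,213,-100,0,0,-51]]]'
python3 -m pendant '[[[0,0,0,0,0,0],[0,0,0,0,0,0]]]'
python3 - <<'E'
from h import *
import pickle
s=snap('wrist');save(s,'w4.png',k=1.5);pickle.dump(s,open('w4.pkl','wb'))
P=cloud(s).reshape(-1,3)
q=P[(np.hypot(P[:,0]-.443,P[:,1]+.102)<.02)&(P[:,2]>.08)&(P[:,2]<.092)];print('post',len(q),q.mean(0),q.min(0),q.max(0))
E
```

```text
clock: 7.38
tool_pos: [0.4373, -0.0643, 0.0529]
orientation: [-179.9, -0.5, -176.9]
force: [0.3, -1.3, -2.8]
opening: 0.0433
clock: 7.62
tool_pos: [0.4426, -0.0624, 0.058]
orientation: [180.0, 0.2, -176.8]
force: [0.5, -0.2, -3.5]
opening: 0.0436
post 712 [ 0.44327715 -0.10188925  0.0852548 ] [ 0.43007589 -0.10918902  0.08001984] [ 0.45132387 -0.08538973  0.08817442]
```

View pics/w4.png

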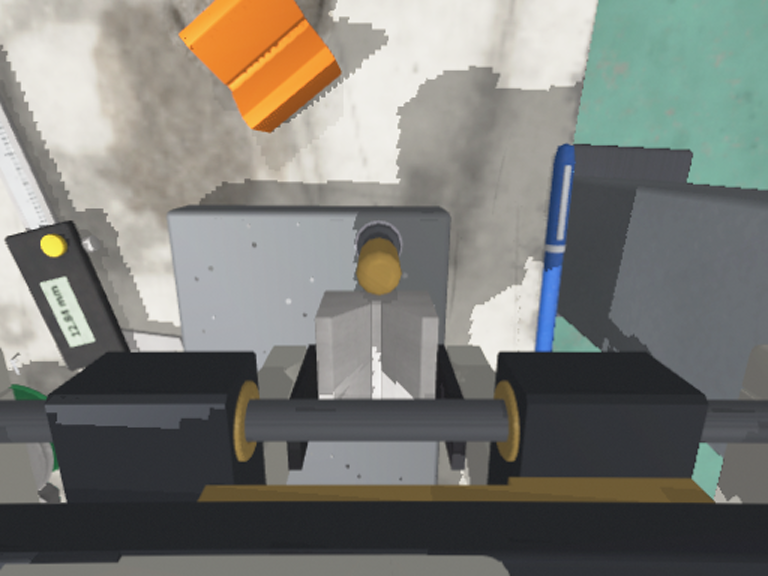

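The bright block's vee at (377,330) lines up with the post head at (379,270). I'll lower it and release.

```bash
python3 -m pendant '[[[0,0,-10,0,0,0],[0,0,-17,0,0,0],[0,0,-20,0,0,0],[0,0,-20,0,0,0],[0,0,-20,0,0,0]]]'; python3 -m pendant '[[[0,0,0,0,0,0],[0,0,0,0,0,0],[0,0,0,0,0,0],[0,0,0,0,0,0]]]' -1
```

```text
clock: 8.3
tool_pos: [0.4407, -0.0626, 0.0362]
orientation: [-180.0, -0.0, -176.9]
force: [-3.0, 0.8, 3.6]
opening: 0.0431
clock: 8.8
tool_pos: [0.4412, -0.0625, 0.0362]
orientation: [180.0, 0.0, -176.9]
force: [-0.1, -0.3, -0.4]
opening: 0.0776
```

```bash
python3 -m pendant '[[[0,0,60,0,0,0],[0,0,110,0,0,0],[-1,-60,120,0,0,-10],[-2,-120,120,0,0,-20],[-3,-180,120,0,0,-30],[-4,-240,110,0,0,-40],[-5,-290,100,0,0,-50],[-6,-330,90,0,0,-60],[-7,-337,80,0,0,-70],[-7,-337,70,0,0,-80]]]'
python3 -m pendant '[[[0,0,0,0,0,-5.8],[0,0,-40,0,0,-5.8],[0,0,-98,0,0,-5.8],[0,0,-98,0,0,-5.8],[0,0,-98,0,0,-5.8],[0,0,-98,0,0,-5.8]]]'
python3 -m pendant '[[[0,0,0,0,0,0],[0,0,0,0,0,0],[0,0,0,0,0,0],[0,0,0,0,0,0],[0,0,0,0,0,0],[0,0,0,0,0,0],[0,0,0,0,0,0]]]' 1
```

```text
clock: 10.05
tool_pos: [0.4335, -0.4005, 0.1052]
orientation: [-180.0, -0.0, 102.7]
force: [-0.8, 1.1, 0.0]
opening: 0.0879
clock: 10.8
tool_pos: [0.4357, -0.4004, 0.0106]
orientation: [179.8, 0.1, 97.4]
force: [-0.9, -0.6, -0.1]
opening: 0.0879
clock: 11.68
tool_pos: [0.434, -0.3996, 0.0081]
orientation: [-180.0, -0.0, 97.3]
force: [0.3, -0.5, 0.2]
opening: 0.0435
```

```bash
python3 -m pendant '[[[0,0,40,0,0,0],[0,0,100,0,0,10],[0,50,160,0,0,20],[0,110,160,0,0,30],[0,170,160,0,0,40],[0,230,160,0,0,50],[0,290,160,0,0,60],[0,350,160,0,0,70],[2,400,160,0,0,80],[2,429,160,0,0,85.8]]]'
python3 -m pendant '[[[0,0,0,0,0,0],[0,0,-60,0,0,0],[0,0,-110,0,0,0],[0,0,-110,0,0,0],[0,0,-110,0,0,0]]]'
python3 - <<'E'
from h import *
import pickle
s=snap('wrist');save(s,'w5.png',k=1.5);pickle.dump(s,open('w5.pkl','wb'))
P=cloud(s).reshape(-1,3)
q=P[(np.hypot(P[:,0]-.443,P[:,1]+.102)<.02)&(P[:,2]>.08)&(P[:,2]<.092)];print('post',len(q),q.mean(0))
E
```

```text
clock: 12.92
tool_pos: [0.4355, 0.0317, 0.168]
orientation: [180.0, -0.0, -176.5]
force: [0.1, 0.6, -2.5]
opening: 0.0437
clock: 13.55
tool_pos: [0.4371, 0.0294, 0.0596]
orientation: [-180.0, 0.1, -176.9]
force: [1.0, 0.0, -2.8]
opening: 0.0436
post 2 [ 0.44329505 -0.09278091  0.08094155]
```

View pics/w5.png

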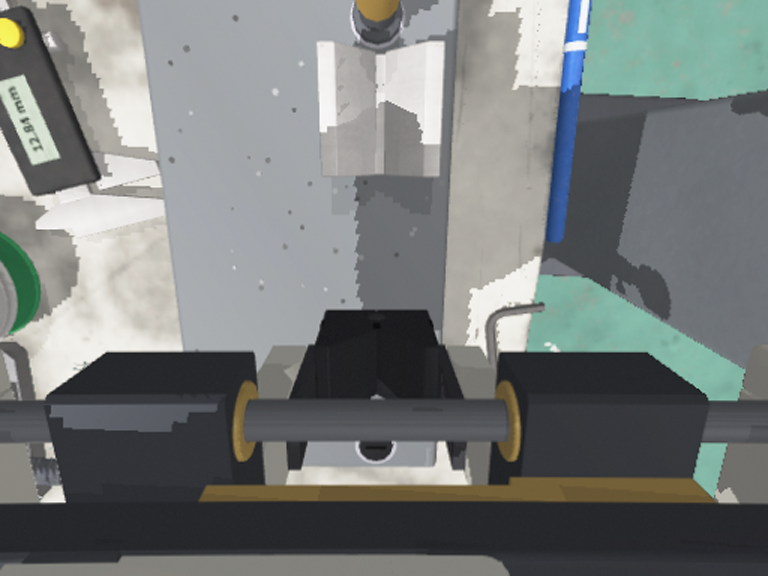

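The bright block stands behind the post with its vee at column 380. The black block is in line with it at column 378, and the plug is at (377,447).

```bash
python3 -m pendant '[[[0,0,-10,0,0,0],[0,0,-17,0,0,0],[0,0,-20,0,0,0],[0,0,-20,0,0,0],[0,0,-20,0,0,0]]]'; python3 -m pendant '[[[0,0,0,0,0,0],[0,0,0,0,0,0],[0,0,0,0,0,0],[0,0,0,0,0,0],[0,0,60,0,0,0],[0,0,120,0,0,0],[0,0,160,0,0,0],[30,50,160,0,0,0],[30,100,160,0,0,0],[50,150,160,0,0,0]]]' -1
python3 - <<'E'
from h import *
import pickle
s=pickle.load(open('w5.pkl','rb'));P=cloud(s).reshape(-1,3)
T=P[(np.hypot(P[:,0]-.441,P[:,1]+.063)<.045)&(P[:,2]>.058)&(P[:,2]<.068)];print(cv2.minAreaRect((T[:,:2]*1000).astype(np.float32)))
E
```

```text
clock: 14.22
tool_pos: [0.4361, 0.0295, 0.0382]
orientation: [180.0, 0.0, -176.9]
force: [1.3, 0.2, -2.9]
opening: 0.0436
clock: 15.48
tool_pos: [0.4857, 0.1808, 0.1987]
orientation: [180.0, 0.0, -176.9]
force: [1.0, -0.4, -0.1]
opening: 0.0876
((440.6022033691406, -69.76509094238281), (43.96369552612305, 58.03132629394531), 3.107377529144287)
```

```bash
python3 -m pendant '[[[54,50,40,0,0,0],[54,80,50,0,0,4],[54,80,50,0,0,4],[54,80,50,0,0,4],[54,80,50,0,0,4],[54,80,50,0,0,4]]]'
python3 - <<'E'
from h import *
import pickle
s=snap('wrist');save(s,'w6.png',k=1.5);pickle.dump(s,open('w6.pkl','wb'))
P=cloud(s).reshape(-1,3);col=s['pixels'].reshape(-1,3).astype(int)
def bx(x0,x1,y0,y1,z0,z1): return (P[:,0]>x0)&(P[:,0]<x1)&(P[:,1]>y0)&(P[:,1]<y1)&(P[:,2]>z0)&(P[:,2]<z1)
m=bx(.5,.585,.16,.36,.010,.034);Q=P[m];c=np.array([.54,.26])
b=(col[m][:,2]>col[m][:,0]+40)
u=np.array([.13,-.99]);u/=np.linalg.norm(u)
for i in range(3):
    t=(Q[:,:2]-c)@u;n=np.array([-u[1],u[0]])
    # ridge: highest points per slice
    E=[]
    for k in np.arange(-.07,.07,.004):
        q=Q[abs(t-k)<.002]
        if len(q)>5:
            w=q[:,2]>q[:,2].max()-.004; E.append(np.r_[k,np.mean((q[w][:,:2]-c)@n),q[:,2].max()])
    E=np.array(E);p=np.polyfit(E[:,0],E[:,1],1);u=u+n*p[0];u/=np.linalg.norm(u)
n=np.array([-u[1],u[0]]);t=(Q[:,:2]-c)@u
print('yaw',np.degrees(np.arctan2(u[1],u[0])),'offset',p[1])
print((E*1000).round(1).tolist())
print('t pct',np.percentile(t,[0,1,99,100]),'blue',np.percentile(t[b],[1,50,99]))
tb=np.percentile(t[b],[1,99]).mean();print('blue mid',c+u*tb+n*p[1])
print('at t', [ (x,(c+u*x+n*p[1]).round(4).tolist()) for x in (0,-.01)])
E
```

```text
clock: 16.23
tool_pos: [0.5398, 0.2587, 0.2482]
orientation: [-180.0, -0.0, -172.9]
force: [0.7, 0.5, 0.1]
opening: 0.0878
yaw -82.39251701916162 offset 0.0022239684570546925
[[-70.0, 1.6, 26.2], [-66.0, 1.8, 27.0], [-62.0, 2.2, 26.6], [-58.0, 2.1, 26.1], [-54.0, 2.2, 26.0], [-50.0, 2.9, 26.1], [-46.0, 2.1, 26.4], [-42.0, 2.0, 26.0], [-38.0, 2.8, 26.7], [-34.0, 2.3, 25.9], [-30.0, 2.0, 26.5], [-26.0, 2.6, 31.0], [-22.0, 3.1, 31.5], [-18.0, 2.3, 31.4], [-14.0, 1.9, 32.0], [-10.0, 2.0, 31.3], [-6.0, 1.9, 31.4], [-2.0, 2.1, 31.2], [2.0, 2.7, 31.6], [6.0, 2.0, 31.1], [10.0, 2.1, 31.2], [14.0, 2.4, 30.6], [18.0, 1.8, 30.8], [22.0, 2.1, 32.7], [26.0, 2.7, 31.6], [30.0, 2.4, 30.7], [34.0, 2.4, 31.0], [38.0, 2.4, 31.1], [42.0, 2.7, 31.2], [46.0, 1.7, 30.9], [50.0, 2.2, 31.7], [54.0, 2.2, 31.8], [58.0, 2.7, 31.4], [62.0, 1.2, 31.6]]
t pct [-0.0840882  -0.08036198  0.06288546  0.06371363] blue [-0.02099644 -0.00686127  0.00685583]
blue mid [0.54126839 0.2673025 ]
at t [(0, [0.5422, 0.2603]), (-0.01, [0.5409, 0.2702])]
```

View pics/w6.png

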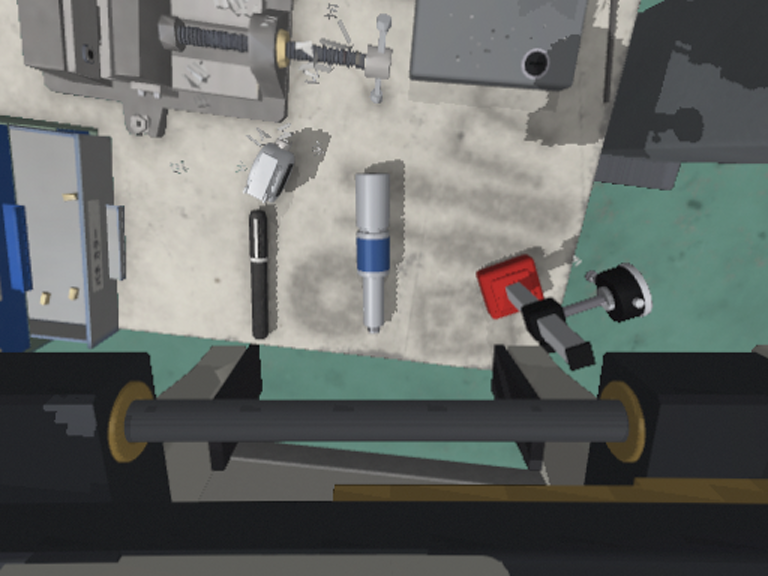

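The shaft origin is at (372,255), with the thick end up at y=175 and nothing near the fingers. I'll grasp it at y=+8 mm.

```bash
python3 -m pendant '[[[2,0,-60,0,0,0.5],[2,0,-120,0,0,0.5],[2,0,-180,0,0,0.5],[2,0,-220,0,0,0.5],[2,0,-243,0,0,0.5],[2,0,-243,0,0,0.5],[2,0,-243,0,0,0.5],[2,0,-243,0,0,0.5]]]'
python3 -m pendant '[[[0,0,0,0,0,0],[0,0,0,0,0,0],[0,0,0,0,0,0],[0,0,0,0,0,0],[0,0,0,0,0,0],[0,0,0,0,0,0],[0,0,0,0,0,0],[0,0,0,0,0,0],[0,0,0,0,0,0]]]' 1
```

```text
clock: 17.27
tool_pos: [0.5429, 0.2601, 0.0068]
orientation: [179.9, 0.1, -172.4]
force: [0.2, 0.2, -0.1]
opening: 0.0876
clock: 18.4
tool_pos: [0.5447, 0.2606, 0.0082]
orientation: [179.9, 0.3, -172.3]
force: [0.5, -1.9, 21.0]
opening: 0.0037
```

The fingers closed to 3.7 mm, so the grasp slipped. I'll look before acting.

Run:
```python
from h import *
import pickle
s=snap('wrist');a=cv2.resize(s['pixels'][:,:,::-1],(600,450));t=snap('scene');
save(s,'w7.png',k=1.5);save(t,'s7.png',(110,90,260,200),5)
pickle.dump(s,open('w7.pkl','wb'));pickle.dump(t,open('s7.pkl','wb'))
```

```text
(no output)
```

View pics/w7.png

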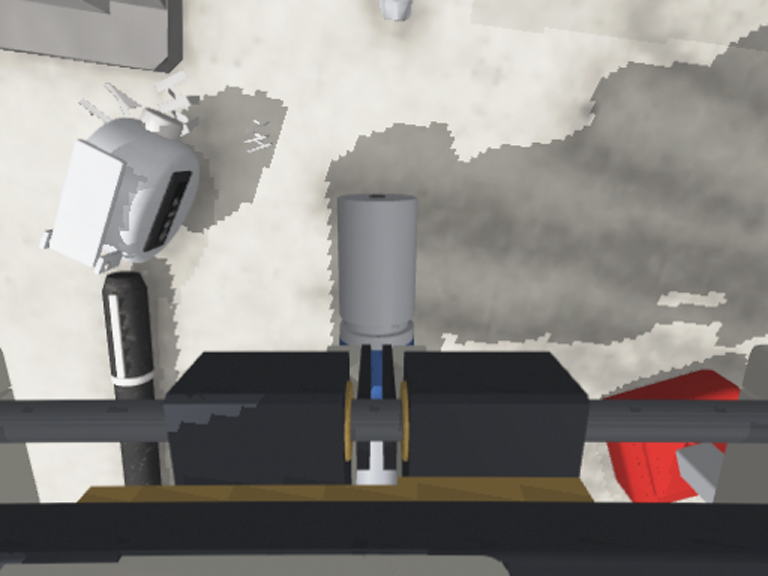

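View pics/s7.png

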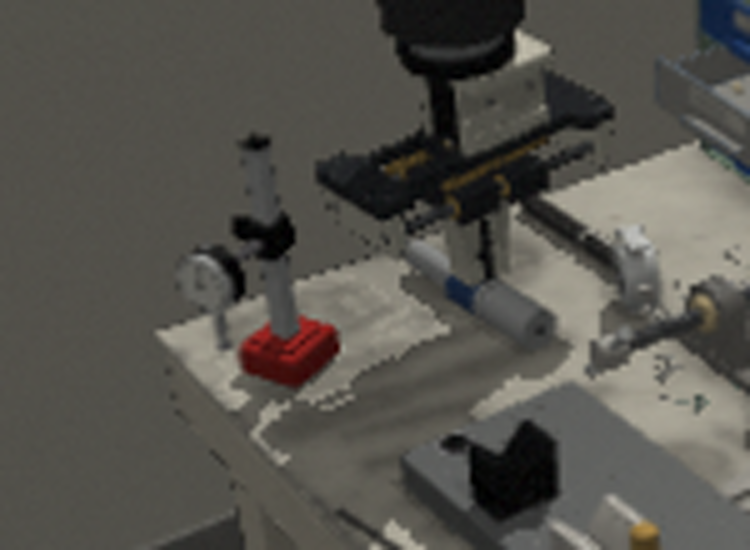

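Run:
```python
from h import *
import pickle
s=pickle.load(open('w7.pkl','rb'));C=cloud(s);t=pickle.load(open('s7.pkl','rb'))
for v in (140,160,180,200,215): 
    r=C[v,222:282]; k=r[:,2]>.012; print(v,r[k].min(0).round(4),r[k].max(0).round(4))
print('gap between pads', [C[v,251].round(3).tolist() for v in (235,245,255,265)],[C[v,244].round(3).tolist() for v in (235,245,255,265)])
o=get_obs();print(o['tool_pos'],o['opening'],o['force'],o['tau'].round(1))
print((proj(t,[o['tool_pos'],[.5424,.2591,.03],o['tool_pos']+[0,0,.03]])-[110,90])*5)
D=cloud(t);print([D[int(90+y/5),int(110+x/5)].round(3).tolist() for x,y in ((490,270),(480,255),(495,240),(505,262),(460,290),(500,300))])
```

```text
140 [0.5377 0.2004 0.0202] [0.5658 0.2044 0.0311]
160 [0.5356 0.2108 0.0168] [0.5646 0.2157 0.0307]
180 [0.5345 0.2216 0.0193] [0.5627 0.2268 0.0312]
200 [0.5324 0.2327 0.0171] [0.5614 0.2388 0.0305]
215 [0.531  0.2415 0.0138] [0.5599 0.2495 0.0303]
gap between pads [[0.545, 0.254, 0.03], [0.544, 0.26, 0.03], [0.543, 0.266, 0.03], [0.542, 0.272, 0.031]] [[0.549, 0.251, 0.037], [0.548, 0.251, 0.05], [0.548, 0.251, 0.06], [0.548, 0.251, 0.069]]
[0.54493886 0.26088172 0.00850755] 0.0009363545472949903 [ 0.36193074 -1.15475909 19.70192044] [  1.1 -44.7  16.3   2.4   0.6   0. ]
[[478.69204565 298.16990301]
 [474.06171615 273.77189975]
 [474.90487411 260.80398729]]
[[0.55, 0.249, 0.035], [0.544, 0.25, 0.049], [0.558, 0.254, 0.053], [0.56, 0.246, 0.041], [0.532, 0.263, 0.019], [0.542, 0.224, 0.027]]
```

Run:
```python
from h import *
import pickle
for f in ('w2','w4','w7'):
    s=pickle.load(open(f+'.pkl','rb'));s['pose']=s['tool_from_camera'];C=cloud(s)*1000
    for v in (220,226,228,230,232,236,250):
        r=C[v];k=(abs(r[:,1])<20)&(abs(r[:,0])<70)&(r[:,2]<5)&(r[:,2]>-150)
        if k.any(): print(f,v,'n',k.sum(),'x',r[k,0].min().round(),r[k,0].max().round(),'y',np.median(r[k,1]).round(1),'z',np.median(r[k,2]).round(1), r[k,2].max().round(1))
```

```text
w2 230 n 60 x -58.0 60.0 y -11.7 z -26.3 -21.0
w2 232 n 66 x -59.0 59.0 y -11.7 z -29.0 -21.6
w2 236 n 73 x -59.0 60.0 y -11.6 z -34.0 -22.3
w2 250 n 102 x -60.0 61.0 y -10.4 z -47.5 -22.7
w4 220 n 82 x -21.0 22.0 y -15.9 z -22.3 -7.1
w4 226 n 82 x -21.0 22.0 y -12.6 z -23.0 -7.5
w4 228 n 82 x -21.0 22.0 y -11.2 z -22.6 -6.8
w4 230 n 134 x -36.0 38.0 y -11.5 z -26.0 -6.7
w4 232 n 138 x -36.0 38.0 y -10.8 z -27.1 -6.6
w4 236 n 144 x -37.0 38.0 y -8.9 z -28.2 -7.0
w4 250 n 157 x -36.0 38.0 y -0.9 z -28.9 -7.7
w7 220 n 48 x -14.0 15.0 y -13.9 z -17.4 -8.5
w7 226 n 50 x -14.0 15.0 y -11.3 z -20.1 -8.6
w7 228 n 49 x -14.0 15.0 y -10.1 z -20.0 -10.2
w7 230 n 65 x -17.0 18.0 y -11.6 z -26.3 -20.5
w7 232 n 65 x -17.0 18.0 y -11.6 z -29.0 -19.7
w7 236 n 36 x -8.0 10.0 y -10.4 z -31.6 -21.7
w7 250 n 36 x -8.0 9.0 y -8.9 z -44.4 -21.6
```

The visible finger tips end about 22 mm above the reported TCP, in depth and from the contact with the shaft top. The fingers therefore closed on top of the shaft. I'll back off, re-measure and go deeper.

```bash
python3 -m pendant '[[[0,0,60,0,0,0],[0,0,120,0,0,0],[0,0,180,0,0,0],[0,0,180,0,0,0],[0,0,180,0,0,0],[0,0,180,0,0,0]]]' -1
cat > shaft.py <<'E'
from h import *
s=snap('wrist');P=cloud(s).reshape(-1,3);col=s['pixels'].reshape(-1,3).astype(int)
m=(P[:,0]>.5)&(P[:,0]<.59)&(P[:,1]>.16)&(P[:,1]<.36)&(P[:,2]>.01)&(P[:,2]<.034);Q=P[m];c=np.array([.54,.26])
b=(col[m][:,2]>col[m][:,0]+40)
u=np.array([.13,-.99]);u/=np.linalg.norm(u)
for i in range(3):
    t=(Q[:,:2]-c)@u;n=np.array([-u[1],u[0]]);E=[]
    for k in np.arange(-.06,.06,.004):
        q=Q[abs(t-k)<.002]
        if len(q)>5:
            w=q[:,2]>q[:,2].max()-.004; E.append(np.r_[k,np.mean((q[w][:,:2]-c)@n),q[:,2].max()])
    E=np.array(E);p=np.polyfit(E[:,0],E[:,1],1);u=u+n*p[0];u/=np.linalg.norm(u)
n=np.array([-u[1],u[0]]);t=(Q[:,:2]-c)@u
print('yaw',np.degrees(np.arctan2(u[1],u[0])),'ends',np.percentile(t,[0,.5,99.5,100]),'blue',np.percentile(t[b],[1,99]))
t0=t.max()-.070;print('origin',c+u*t0+n*p[1],'blue mid',c+u*np.percentile(t[b],[1,99]).mean()+n*p[1],'grasp',c+u*(t0+.008)+n*p[1])
E
python3 shaft.py
```

```text
clock: 19.25
tool_pos: [0.5413, 0.2589, 0.1837]
orientation: [-179.9, -0.1, -172.4]
force: [0.1, -0.6, 0.2]
opening: 0.0555
yaw -82.30060599891769 ends [-0.08458927 -0.08229883  0.06329729  0.06336098] blue [-0.02142871  0.00730435]
origin [0.53851318 0.26649841] blue mid [0.53845649 0.26691775] grasp [0.53958498 0.25857053]
```

```bash
python3 -m pendant '[[[-2,0,-60,0,0,0],[-2,0,-120,0,0,0],[-2,0,-170,0,0,0],[-2,0,-190,0,0,0],[-2,0,-198,0,0,0],[-2,0,-198,0,0,0],[-2,0,-198,0,0,0]]]'
python3 -m pendant '[[[0,0,0,0,0,0],[0,0,0,0,0,0],[0,0,0,0,0,0],[0,0,0,0,0,0],[0,0,0,0,0,0],[0,0,0,0,0,0],[0,0,0,0,0,0],[0,0,0,0,0,0]]]' 1
```

```text
clock: 20.18
tool_pos: [0.5407, 0.26, -0.0118]
orientation: [179.9, 0.1, -172.4]
force: [-0.9, 0.9, 0.0]
opening: 0.0872
clock: 21.18
tool_pos: [0.5401, 0.2595, -0.0129]
orientation: [-180.0, 0.0, -172.4]
force: [0.3, -0.4, -0.6]
opening: 0.0294
```

```bash
python3 -m pendant '[[[0,0,15,0,0,0],[0,0,50,0,0,0],[0,0,110,0,0,0],[0,0,173,0,0,0],[-20,-50,173,0,0,-2],[-40,-110,173,0,0,-4.6],[-60,-170,173,0,0,-4.6],[-80,-230,173,0,0,-4.6],[-101,-270,173,0,0,-4.6],[-101,-283,173,0,0,-4.6]]]'
python3 -m pendant '[[[0,0,-30,0,0,0],[0,0,-60,0,0,0],[0,0,-90,0,0,0],[0,0,-90,0,0,0],[0,0,-90,0,0,0]]]'
python3 - <<'E'
from h import *
import pickle
s=snap('wrist');save(s,'w8.png',k=1.5);pickle.dump(s,open('w8.pkl','wb'))
t=snap('scene');save(t,'s8.png',(140,130,310,260),4.5);pickle.dump(t,open('s8.pkl','wb'))
E
```

```text
clock: 22.42
tool_pos: [0.4366, -0.0257, 0.1608]
orientation: [180.0, -0.0, -177.1]
force: [1.7, 0.0, -3.2]
opening: 0.029
clock: 23.05
tool_pos: [0.44, -0.0232, 0.0713]
orientation: [-180.0, 0.1, -176.9]
force: [0.5, -0.5, -3.2]
opening: 0.0292
```

View pics/w8.png

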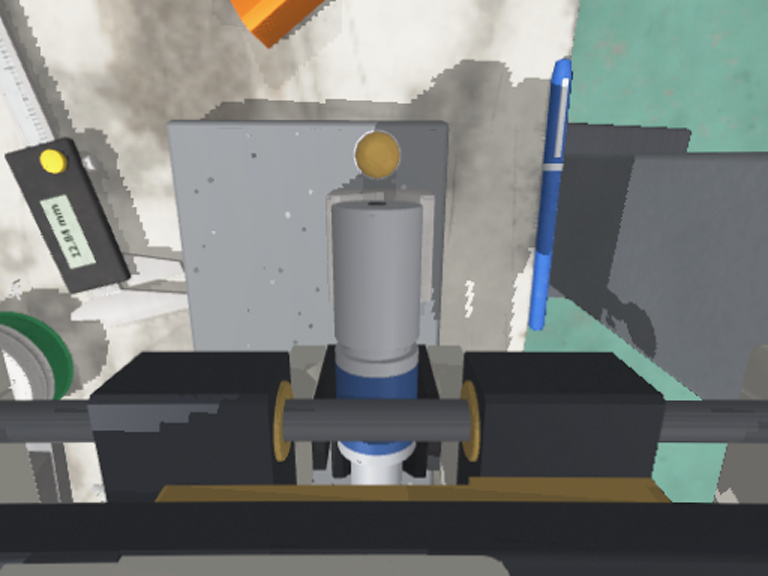

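View pics/s8.png

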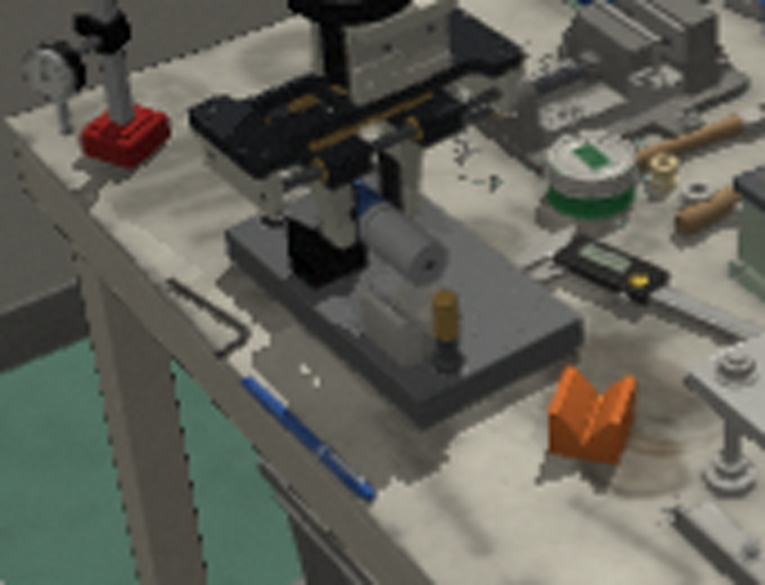

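The shaft hangs over the blocks, with the post head at (377,155), the shaft end at (377,205), and the shaft and vee columns both about 377–380. I'll check the slope numerically.

Run:
```python
from h import *
import pickle
s=pickle.load(open('w8.pkl','rb'));C=cloud(s);E=[]
for v in range(140,225,6):
    r=C[v,215:290];k=(r[:,2]>.085)&(r[:,2]<.125)
    if k.sum()>10:
        q=r[k];i=q[:,2]>np.percentile(q[:,2],60);E.append([q[i,1].mean(),q[i,2].mean(),(q[:,0].min()+q[:,0].max())/2])
E=np.array(E);print(E.round(4).tolist());print('slope z/y',np.polyfit(E[:,0],E[:,1],1),'x/y',np.polyfit(E[:,0],E[:,2],1))
for v in range(95,112,2):print(v,C[v,251].round(4))
for v in range(132,142,2):print(v,C[v,251].round(4))
```

```text
[[-0.0853, 0.1141, 0.4425], [-0.0826, 0.1139, 0.4422], [-0.0799, 0.114, 0.4425], [-0.0772, 0.114, 0.4423], [-0.0745, 0.114, 0.4418], [-0.0717, 0.1141, 0.4416], [-0.0689, 0.1139, 0.4415], [-0.066, 0.114, 0.4413], [-0.0631, 0.114, 0.4415], [-0.0602, 0.114, 0.4413], [-0.0573, 0.1141, 0.4411], [-0.0543, 0.114, 0.4406], [-0.0512, 0.1139, 0.4403], [-0.0483, 0.1143, 0.4402], [-0.045, 0.1138, 0.4405]]
slope z/y [-1.05591052e-05  1.14002618e-01] x/y [-0.05877001  0.4375424 ]
95 [ 0.4436 -0.1049  0.0857]
97 [ 0.4436 -0.1039  0.0864]
99 [ 0.4435 -0.103   0.0863]
101 [ 0.4435 -0.102   0.086 ]
103 [ 0.4434 -0.101   0.0874]
105 [ 0.4433 -0.1     0.0855]
107 [ 0.4433 -0.099   0.0851]
109 [ 0.4432 -0.098   0.0864]
111 [ 0.4432 -0.097   0.0859]
132 [ 0.4424 -0.0825  0.045 ]
134 [ 0.4426 -0.0858  0.092 ]
136 [ 0.4426 -0.0859  0.1028]
138 [ 0.4426 -0.0857  0.1098]
140 [ 0.4425 -0.0854  0.1145]
```

```bash
python3 -m pendant '[[[0,0,-12,0,0,0],[0,0,-22,0,0,0],[0,0,-28,0,0,0],[0,0,-28,0,0,0],[0,0,-28,0,0,0]]]'; python3 -m pendant '[[[0,0,-1.5,0,0,0],[0,0,-2.5,0,0,0],[0,0,-3,0,0,0],[0,0,-3,0,0,0],[0,0,-3,0,0,0]]]'
```

```text
clock: 23.78
tool_pos: [0.4391, -0.0236, 0.0422]
orientation: [-180.0, -0.0, -177.0]
force: [-0.7, -0.2, -4.1]
opening: 0.0294
clock: 24.4
tool_pos: [0.4392, -0.0235, 0.0404]
orientation: [-180.0, 0.0, -176.9]
force: [-7.0, 0.9, 14.7]
opening: 0.0293
```

Contact is made. I'll release, rise and look.

```bash
python3 -m pendant '[[[0,0,1,0,0,0],[0,0,1,0,0,0],[0,0,1,0,0,0],[0,0,1,0,0,0],[0,0,1,0,0,0]]]' -1;  python3 -m pendant '[[[0,0,40,0,0,0],[0,0,100,0,0,0],[0,0,160,0,0,0],[0,0,180,0,0,0],[0,60,190,0,0,0],[0,60,190,0,0,0],[0,60,190,0,0,0],[0,60,190,0,0,0]]]'
python3 - <<'E'
from h import *
import pickle
s=snap('wrist');save(s,'w9.png',k=1.5);pickle.dump(s,open('w9.pkl','wb'))
P=cloud(s).reshape(-1,3)
post=P[(np.hypot(P[:,0]-.443,P[:,1]+.102)<.015)&(P[:,2]>.083)&(P[:,2]<.09)].mean(0);print('post',post)
E=[]
for y in np.arange(-.085,.07,.005):
    q=P[(abs(P[:,1]-y)<.002)&(abs(P[:,0]-.44)<.02)&(P[:,2]>.062)&(P[:,2]<.09)]
    if len(q)>5: w=q[:,2]>q[:,2].max()-.004;E.append([y,q[w,0].mean(),q[w,2].mean()])
print((np.array(E)*1000).round(1).tolist())
q=P[(abs(P[:,0]-.44)<.02)&(P[:,2]>.07)&(P[:,2]<.09)&(P[:,1]>-.092)];print('thick end y',np.percentile(q[:,1],[0,1]),q[:,1].max())
E
```

```text
clock: 25.02
tool_pos: [0.4391, -0.0235, 0.0401]
orientation: [-180.0, -0.0, -177.0]
force: [0.8, 0.3, 0.0]
opening: 0.0737
clock: 26.02
tool_pos: [0.4388, 0.0357, 0.2297]
orientation: [-180.0, -0.1, -177.0]
force: [-0.1, -0.6, -0.2]
opening: 0.0877
post [ 0.44350483 -0.10020727  0.0854792 ]
[[-85.0, 441.0, 82.8], [-80.0, 441.5, 82.7], [-75.0, 441.1, 83.0], [-70.0, 440.9, 82.5], [-65.0, 440.7, 82.9], [-60.0, 440.8, 83.0], [-55.0, 439.8, 83.0], [-50.0, 439.5, 83.1], [-45.0, 439.6, 83.2], [-40.0, 440.0, 82.0], [-35.0, 438.4, 82.9], [-30.0, 438.6, 82.9], [-25.0, 438.3, 82.7], [-20.0, 438.3, 82.3], [-15.0, 438.0, 83.0], [-10.0, 438.1, 82.9], [-5.0, 436.9, 82.9], [0.0, 436.8, 82.9], [5.0, 440.0, 80.9], [10.0, 436.4, 77.8], [15.0, 436.2, 77.7], [20.0, 436.6, 77.3], [25.0, 435.7, 77.9], [30.0, 435.8, 77.6], [35.0, 435.5, 77.9], [40.0, 434.9, 77.8], [45.0, 434.7, 77.4], [50.0, 434.0, 77.7], [55.0, 434.9, 76.6], [60.0, 434.1, 73.6]]
thick end y [-0.08600314 -0.08449551] 0.06088071858163378
```

View pics/w9.png

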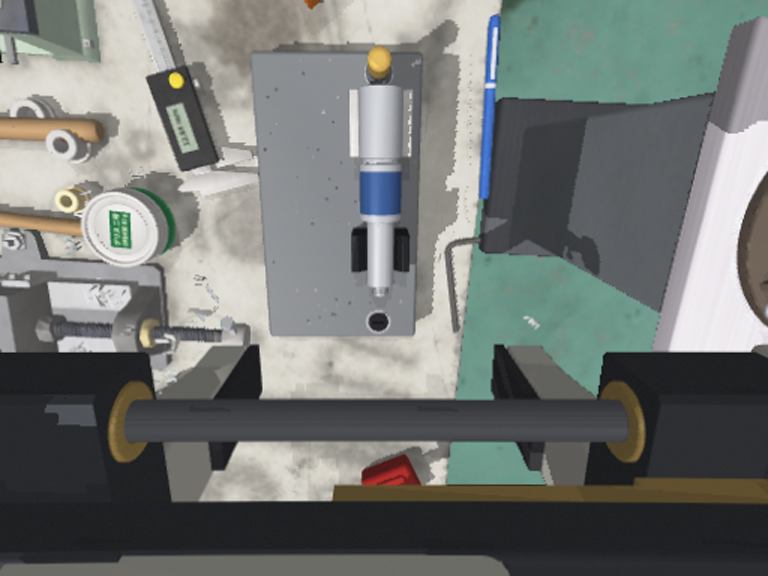

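The shaft lies level: barrel top at 83 mm and thin journal top at 77.7 mm, both as expected. The gap to the post is about 8 mm, and the tin and caliper are untouched. Next is the dial gauge.

```bash
python3 -m pendant '[[[0,40,60,0,0,5],[0,100,100,0,0,10],[0,150,110,0,0,20],[-10,210,110,0,0,24.6],[-20,265,110,0,0,24.6],[-20,265,110,0,0,24.6],[-20,265,110,0,0,24.6],[-20,265,110,0,0,24.6],[-20,265,110,0,0,24.6]]]'
python3 - <<'E'
from h import *
import pickle
s=snap('wrist');pickle.dump(s,open('w10.pkl','wb'))
P=cloud(s).reshape(-1,3);col=s['pixels'].reshape(-1,3).astype(int)
n=np.hypot(P[:,0]-.41,P[:,1]-.284)<.09
def mar(m): return cv2.minAreaRect((P[m][:,:2]*1000).astype(np.float32)),m.sum()
print('coltop',mar(n&(P[:,2]>.164)&(P[:,2]<.173)),P[n&(P[:,2]>.164)&(P[:,2]<.173)].mean(0))
red=(col[:,0]>110)&(col[:,1]<70);print('red',mar(n&red&(P[:,2]>.021)&(P[:,2]<.03)))
d=n&(P[:,2]>.085)&(P[:,2]<.124);print('dial',mar(d));d=n&(P[:,2]>.119)&(P[:,2]<.124);print('dial top',P[d].mean(0))
print('max z near',P[n][:,2].max())
G=s.copy();G['pose']=s['tool_from_camera'];g=cloud(G)*1000
for v in (238,242,250,260):print(v,[g[v,c].round().tolist() for c in (30,90,250,420,480)])
E
```

```text
clock: 27.2
tool_pos: [0.4195, 0.3004, 0.3405]
orientation: [180.0, 0.0, -152.5]
force: [0.1, 0.3, -0.2]
opening: 0.0878
coltop (((408.6693420410156, 284.28948974609375), (15.370255470275879, 15.73190975189209), 27.796524047851562), np.int64(193)) [0.40886625 0.28425985 0.16799809]
red (((408.5378723144531, 284.0030822753906), (48.335289001464844, 45.70133972167969), 27.426654815673828), np.int64(440))
dial (((381.05859375, 273.2540283203125), (83.2920913696289, 41.33235549926758), 32.0414924621582), np.int64(933))
dial top [0.3566781  0.25650506 0.12015004]
max z near 0.5202315754245748
238 [[-65.0, -39.0, -95.0], [-47.0, -39.0, -96.0], [-1.0, 536.0, 1141.0], [51.0, -39.0, -96.0], [70.0, -39.0, -95.0]]
242 [[-64.0, -39.0, -98.0], [-47.0, -38.0, -96.0], [-1.0, 557.0, 1142.0], [50.0, -39.0, -99.0], [68.0, -39.0, -98.0]]
250 [[-60.0, -39.0, -103.0], [-47.0, -36.0, -97.0], [-1.0, 599.0, 1142.0], [49.0, -38.0, -101.0], [64.0, -39.0, -103.0]]
260 [[-56.0, -39.0, -109.0], [-46.0, -34.0, -100.0], [-1.0, 650.0, 1137.0], [48.0, -36.0, -103.0], [60.0, -39.0, -109.0]]
```

```bash
python3 -m pendant '[[[-11,-16,0,0,0,0],[-11,-16,-60,0,0,0],[-11,-16,-120,0,0,0],[-11,-16,-180,0,0,0],[-11,-16,-220,0,0,0],[-11,-16,-232,0,0,0],[-11,-16,-232,0,0,0],[-11,-16,-232,0,0,0]]]'
python3 -m pendant '[[[0,0,0,0,0,0],[0,0,0,0,0,0],[0,0,0,0,0,0],[0,0,0,0,0,0],[0,0,0,0,0,0],[0,0,0,0,0,0],[0,0,0,0,0,0],[0,0,0,0,0,0],[0,0,0,0,0,0],[0,0,0,0,0,0]]]' 1
```

```text
clock: 28.25
tool_pos: [0.4089, 0.2864, 0.1101]
orientation: [179.9, 0.2, -152.4]
force: [0.5, -0.2, -0.1]
opening: 0.0878
clock: 29.5
tool_pos: [0.4079, 0.2855, 0.1081]
orientation: [180.0, -0.0, -152.4]
force: [-1.1, 1.1, -0.3]
opening: 0.0136
```

```bash
python3 -m pendant '[[[0,0,20,0,0,0],[0,0,60,0,0,0],[0,0,100,0,0,0],[20,-20,120,0,0,-4],[40,-50,120,0,0,-8],[60,-90,120,0,0,-12],[80,-130,120,0,0,-18],[90,-170,120,0,0,-24.6],[90,-210,120,0,0,-24.6],[90,-250,120,0,0,-24.6]]]'
python3 -m pendant '[[[0,-30,0,0,0,0],[0,-47,0,0,0,0],[0,-47,0,0,0,0],[0,-47,-30,0,0,0],[0,-47,-60,0,0,0],[0,-47,-70,0,0,0],[0,-47,-70,0,0,0],[0,-47,-70,0,0,0]]]'
python3 - <<'E'
from h import *
import pickle
s=snap('wrist');save(s,'w11.png',k=1.5);pickle.dump(s,open('w11.pkl','wb'))
t=snap('scene');save(t,'s11.png',(140,130,310,260),4.5);pickle.dump(t,open('s11.pkl','wb'))
E
```

```text
clock: 30.75
tool_pos: [0.4968, 0.0339, 0.2266]
orientation: [-180.0, -0.2, -177.0]
force: [1.2, -0.1, -7.2]
opening: 0.0135
clock: 31.75
tool_pos: [0.499, -0.0111, 0.1594]
orientation: [180.0, 0.1, -176.9]
force: [0.8, 0.3, -7.1]
opening: 0.0137
```

View pics/s11.png

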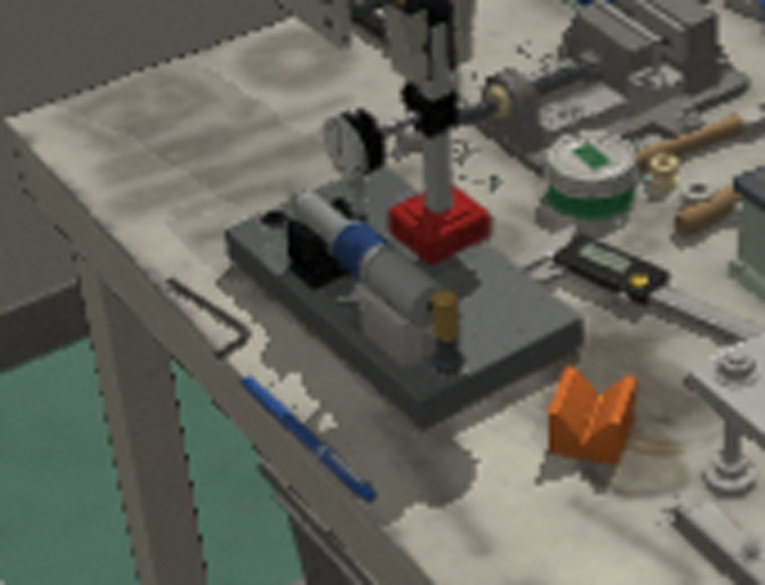

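View pics/w11.png

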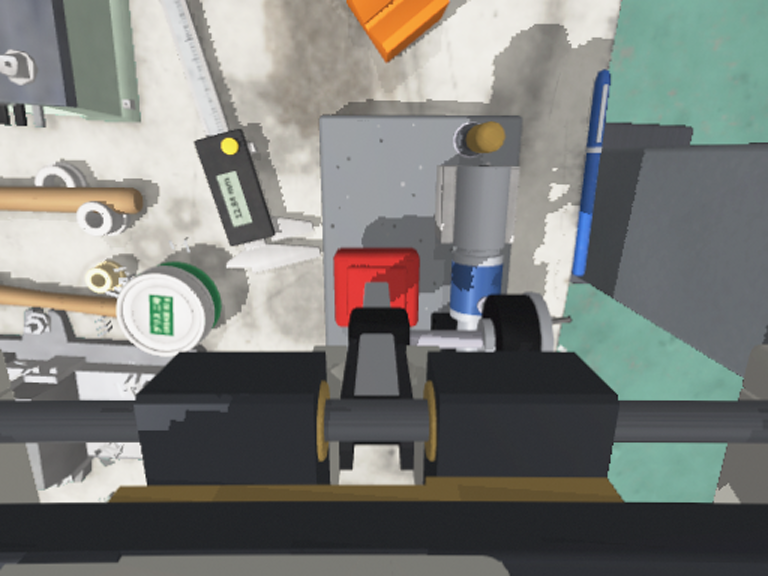

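The gauge is upright, dial facing the robot, base at (375,290) and above the plate. I'll check its base position numerically.

Run:
```python
from h import *
import pickle
s=pickle.load(open('w11.pkl','rb'));P=cloud(s).reshape(-1,3);col=s['pixels'].reshape(-1,3).astype(int)
red=(col[:,0]>110)&(col[:,1]<70)&(P[:,2]>.066)&(P[:,2]<.09)&(P[:,0]<.56);q=P[red]
print(red.sum(),np.median(q[:,2]),cv2.minAreaRect((q[:,:2]*1000).astype(np.float32)),q[:,1].min(),q[:,0].min(),q[:,0].max())
A=np.c_[q[:,:2],np.ones(len(q))];print('tilt',np.linalg.lstsq(A,q[:,2],rcond=None)[0])
b=(col[:,2]>col[:,0]+40)&(P[:,2]>.075)&(P[:,2]<.09)&(abs(P[:,0]-.44)<.03);print('blue',P[b].mean(0),P[b].min(0),P[b].max(0))
```

```text
1941 0.07362718520552541 ((498.3949279785156, -9.834310531616211), (51.44686508178711, 47.19664001464844), 2.9431779384613037) -0.034215529219880726 0.47168628225833414 0.5243720861337982
tilt [0.00336959 0.03511933 0.07290626]
blue [ 0.44092448 -0.01814656  0.08126488] [ 0.42443284 -0.03136198  0.0750177 ] [ 0.45219617 -0.00063922  0.08503832]
```

```bash
python3 -m pendant '[[[0,-2,0,0,0,0],[0,-2,-8,0,0,0],[0,-2,-14,0,0,0],[0,-2,-18,0,0,0],[0,-2,-20,0,0,0],[0,-2,-20,0,0,0],[0,-2,-20,0,0,0]]]'; python3 -m pendant '[[[0,0,-0.5,0,0,0],[0,0,-1,0,0,0],[0,0,-1,0,0,0],[0,0,-1,0,0,0]]]'
```

```text
clock: 32.72
tool_pos: [0.4982, -0.0136, 0.1386]
orientation: [-180.0, 0.0, -177.0]
force: [-3.0, 0.8, 1.7]
opening: 0.0137
clock: 33.22
tool_pos: [0.4985, -0.0136, 0.1386]
orientation: [-180.0, 0.1, -176.9]
force: [-5.2, 1.5, 10.8]
opening: 0.014
```

```bash
python3 -m pendant '[[[0,0,1,0,0,0],[0,0,1,0,0,0],[0,0,1,0,0,0],[0,0,1,0,0,0],[0,0,1,0,0,0]]]' -1;  python3 -m pendant '[[[0,0,30,0,0,0],[0,0,80,0,0,0],[0,0,130,0,0,0],[0,0,180,0,0,0],[0,30,200,0,0,0],[0,60,200,0,0,0],[0,60,200,0,0,0],[0,60,200,0,0,0]]]'
python3 - <<'E'
from h import *
import pickle
s=snap('wrist');pickle.dump(s,open('w12.pkl','wb'));t=snap('scene');save(t,'s12.png',(140,130,310,260),4.5);pickle.dump(t,open('s12.pkl','wb'))
P=cloud(s).reshape(-1,3);col=s['pixels'].reshape(-1,3).astype(int)
red=(col[:,0]>110)&(col[:,1]<70)&(P[:,2]>.045)&(P[:,2]<.066)&(P[:,0]<.56);q=P[red]
print(red.sum(),np.median(q[:,2]),cv2.minAreaRect((q[:,:2]*1000).astype(np.float32)))
A=np.c_[q[:,:2],np.ones(len(q))];print('tilt',np.linalg.lstsq(A,q[:,2],rcond=None)[0])
k=(np.hypot(P[:,0]-.498,P[:,1]+.012)<.03)&(P[:,2]>.19)&(P[:,2]<.21);print('coltop',k.sum(),P[k].mean(0))
E=[]
for y in np.arange(-.085,.07,.01):
    q=P[(abs(P[:,1]-y)<.002)&(abs(P[:,0]-.44)<.02)&(P[:,2]>.062)&(P[:,2]<.09)]
    if len(q)>5: w=q[:,2]>q[:,2].max()-.004;E.append([y,q[w,0].mean(),q[w,2].mean()])
print((np.array(E)*1000).round(1).tolist())
q=P[(abs(P[:,0]-.44)<.02)&(P[:,2]>.07)&(P[:,2]<.084)&(P[:,1]>-.092)];print('thick end y',np.percentile(q[:,1],[0,1]))
E
```

```text
clock: 33.85
tool_pos: [0.4981, -0.0136, 0.1381]
orientation: [-180.0, -0.0, -177.0]
force: [0.2, -0.5, 0.6]
opening: 0.0582
clock: 34.85
tool_pos: [0.4979, 0.0463, 0.338]
orientation: [-180.0, -0.0, -176.9]
force: [-0.2, -0.3, -0.2]
opening: 0.0874
581 0.052126817498994116 ((497.44989013671875, -12.220355987548828), (49.602325439453125, 46.14187240600586), 3.1466150283813477)
tilt [ 0.01006852 -0.02177624  0.0470337 ]
coltop 242 [ 0.49707838 -0.0124001   0.19812421]
[[-85.0, 442.1, 82.7], [-75.0, 442.0, 83.0], [-65.0, 441.1, 82.9], [-55.0, 440.1, 83.1], [-45.0, 439.9, 82.5], [-35.0, 444.4, 81.3], [-25.0, 445.6, 82.5], [-5.0, 447.0, 80.4], [5.0, 443.5, 82.3], [15.0, 436.8, 77.5], [25.0, 435.7, 77.4], [35.0, 435.3, 77.4], [45.0, 434.9, 77.8], [55.0, 435.5, 73.9]]
thick end y [-0.08616101 -0.08469542]
```

All checks agree: the stand is upright, its column top is at 198 mm (168 + 30), the tip is within about 1 mm of the shaft axis, and the shaft is unmoved. Handing in.

```bash
python3 -c "
from plant import *
print(get_obs()['qvel'].round(2)); print(close_job())"
```

```text
[-0.22  0.02 -0.05 -0.1   0.07 -0.05]
the job is handed in; nothing more can be done
None
```

The run-out setup is on the plate and the job was handed in at about 35 s. No verdict is reported, so what follows is from my own last measurements.

- **Vee blocks:** both stand in line with the post, with the bright one next to it. The bright block's yaw measured 3.1°, the same as the plate. I did not re-measure the black block on its own after release.
- **Shaft:** it lies level, with the barrel top at 83 mm and the thin journal top at 77.7 mm, both as expected. The thick end is about 8 mm from the post.
- **Dial gauge:** it is upright on the plate, with its column top at 198 mm and its yaw matching the plate. The tip is within about 1 mm of the shaft axis on the barrel. I could not read the plunger directly; the geometry gives about 4.6 mm of press.
- **Bystanders:** in the last pictures I viewed, the caliper and grease tin looked undisturbed. I did not measure their positions.

**What went wrong or disagreed:**
- **First shaft grasp:** it missed. The real finger tips sit about 22 mm above the stated TCP, so the fingers shut on top of the shaft with about 20 N. I reopened, re-measured and grasped deeper, and that held.
- **Last picture:** the viewer refused it because the 16-picture limit was reached, so the end state was checked from depth data only.

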